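# Spray the cup where it stands, then put it on the burner

## Task

The open cup has been left in front of one of the two spray canisters: push the cap of that canister all the way down and let it spring back up, leaving the cup where it is meanwhile and the other canister unpressed. Then pick the cup up and set it down, without dropping or tipping it, upright on the free half of the grill grate, over the middle of the burner, and let go. Leave the pot, the lidded tin and the spatula where they are.

Things in the scene. Friction and masses are not known exactly. Their poses are not given: they have to be found in the camera images.
- tall: tall slim aluminium spray canister, 52 mm diameter (60 mm at its foot ring), bolted to the cart and immovable; origin at the centre of its underside on the cart top; its -x axis is the way its nozzle points
- tall_top (a point): centre of the flat top of the tall canister's white push cap (cap 32 mm across, a 12 mm snout on its -x side), 200 mm above the cart when up; moves down with the cap
- tall_spot (a point): point on the cart top that the tall canister sprays at, 110 mm out along its -x axis; the vessel in front of this canister stands within about 25 mm of it
- tall_cap (a joint): travel of that cap in m: 0 up, 0.008 fully down; sprung, about 1 N to start and 5 N fully down
- squat: short squat aluminium spray canister, 70 mm diameter (78 mm at its foot ring), bolted to the cart and immovable; origin at the centre of its underside on the cart top; its -x axis is the way its nozzle points
- squat_top (a point): centre of the flat top of the squat canister's white push cap (cap 32 mm across, a 12 mm snout on its -x side), 150 mm above the cart when up; moves down with the cap
- squat_spot (a point): point on the cart top that the squat canister sprays at, 110 mm out along its -x axis; the vessel in front of this canister stands within about 25 mm of it
- squat_cap (a joint): travel of that cap in m: 0 up, 0.008 fully down; sprung, about 1 N to start and 5 N fully down
- cup: open anodized cup without handle, 65 mm high, 60 mm across at the rim, narrowing a little to its foot, wall 3 mm; origin at the centre of its underside, z up
- tin: dark steel tin with a closed lid and a small knob, 59 mm across, 60 mm high over the knob, standing in front of the other canister; origin at the centre of its underside; leave alone
- grate: fixed dark steel grill grate, 170 mm along its x by 320 mm along its y, bar tops 50 mm above the cart; origin on the cart top under its centre; two halves, with centres 80 mm either way along its y
- burner: fixed round burner, 70 mm across, 29 mm high, seen through the bars under the middle of the free half of the grate; origin at the centre of its underside on the cart top
- pot: lidded aluminium pot, 110 mm across, 80 mm high over its knob, standing on the other half of the grate; origin at the centre of its underside; leave alone
- spatula: silicone spatula, 240 mm long, lying flat along its x axis (handle to -x), between the canisters and the grate and reaching beyond them; origin near its middle; leave alone
Things that resemble listed ones, but are neither listed nor needed, are in the scene too. What is shaped like the cup but yellow is not meant.

How it is judged:
On the way, in this order (a step that is already met when the one before it is completed fails the run):
1. the cap of the canister that the cup stands in front of is pushed down (more than 6 mm of its 8 mm), the cup standing where it was (((value of joint tall_cap above 0.006 m and horizontal distance between cup and tall_spot below 0.04 m and height (world z) of cup below 0.012 m) or (value of joint squat_cap above 0.006 m and horizontal distance between cup and squat_spot below 0.04 m and height (world z) of cup below 0.012 m))), for 0.05 s.
2. that cap has sprung back up, the cup still in front of its canister ((((value of joint tall_cap below 0.002 m and horizontal distance between cup and tall_spot below 0.04 m) and value of joint squat_cap below 0.002 m) or ((value of joint squat_cap below 0.002 m and horizontal distance between cup and squat_spot below 0.04 m) and value of joint tall_cap below 0.002 m))), for 0.1 s.
At the end, for the whole second after the job is handed in: The cup stands upright (within 0.1 rad) and at rest on the bars of the grate, its centre within 30 mm of the burner's centre seen from above; both caps are up (within 2 mm); pot, tin and spatula are within 25 mm of where they started (horizontal distance between cup and burner below 0.03 m and height (world z) of cup between 0.045 and 0.056 m and angle between cup's own z axis and vertical below 0.1 rad and linear speed of cup below 0.02 m/s and value of joint each of tall_cap, squat_cap below 0.002 m and distance of each of pot, tin, spatula from where it was at the start of the episode below 0.025 m); the robot touches nothing.
It fails at once if the tall canister's cap is pressed (more than 3 mm) while the cup does not stand in front of it (over 50 mm from the point it sprays at) (value of joint tall_cap above 0.003 m and horizontal distance between cup and tall_spot above 0.05 m).
It fails at once if the squat canister's cap is pressed (more than 3 mm) while the cup does not stand in front of it (over 50 mm from the point it sprays at) (value of joint squat_cap above 0.003 m and horizontal distance between cup and squat_spot above 0.05 m).
It fails at once if the cup is tipped by more than 0.5 rad (angle between cup's own z axis and vertical above 0.5 rad).
It fails at once if the cup is dropped: off the fingers while more than 15 mm above the bars of the grate (height (world z) of cup above 0.065 m and contact force between cup and the fingers below 0.02 N).
It fails at once if the pot, lidded tin or spatula is moved by more than 25 mm (distance of any of pot, tin, spatula from where it was at the start of the episode above 0.025 m).
It also fails if it takes over 51 s, if anything falls off the work surface, if the arm or the gripper's body presses on something with over 40 N, if the wrist force passes 120 N, or if a joint passes its speed limit or range.

## Robot

A 6-joint arm with a two-finger parallel gripper is mounted at the origin on the work surface. World frame = base frame: x ahead of the robot, y to its left, z up, the work surface at z = 0. Lengths are in m, angles in rad, forces in N, time in s.
With the tool pointing down it reaches from about 0.275 to 0.85 m from the base axis. Payload 5.2 kg.
Tool frame: the origin (TCP) lies between the finger pads; the fingertips stand 19 mm ahead of it and the grasp point (between the pads) is the TCP; z points along the fingers, y is the line along which they close (so a half turn about z gives the same grasp; the last joint's range is limited). The gripper opens to 85 mm and grips with 20 to 120 N. Pads are 22 mm wide; open, the fingers measure 114 mm over their backs; the gripper's body (76 mm by 85 mm) begins 54 mm behind the grasp point. The pads swing forward as they close: fully open they stand 13 mm farther back than shut.
Start: joints at [0.965, 0.259, 1.535, -0, 1.348, -0.203], TCP at [0.216, 0.506, 0.221] pointing down, gripper open.
Joint ranges: [-3.14, 3.14], [-0.91, 2.08], [0.19, 2.58], [-1.22, 4.36], [0.22, 2.71], [-3.12, 3.12]. Speed limits (rad/s): [2.57, 2.57, 3.14, 3.14, 3.14, 3.14].

## Interface

Orientations are given as [roll, pitch, yaw] about the fixed x, y, z axes, in that order (R = Rz(yaw) Ry(pitch) Rx(roll)).
In Python, from workcell import bot gives the robot as it stands. Calls block until the motion is done:
- bot.move_pose(position, orientation): joint-space move of the TCP to a pose.
- bot.line_to(position, rot=None, velocity=0.15, stop_force=None): straight line of the TCP; rot=None keeps the orientation; velocity is the mean speed in m/s. With stop_force (N) it stops when the force on the tool has changed by that much, and returns True; else False.
- bot.movej(angles): joint-space move.
- bot.let_go() and bot.clamp(f_grip=None): open the fingers fully, or close them until they stop; f_grip is the grip in N (None keeps the last).
- bot.pause(seconds).
- bot.inverse_kinematics(position, orientation): joint angles nearest the present ones, or None.
- bot.state(): the state.
- bot.get_image(name): name is "scene" or "top" or "wrist"; returns a dict with "img" (400x640x3 uint8, red, green, blue), "fx", "fy", "cx", "cy" (pixels), "k1" (the pictures are not rectified: a ray, as slopes to the right and down, at radius r is drawn at 1 + k1 r^2 times it, then the intrinsics apply), "world_to_cam" (4x4, takes a point from world to camera coordinates). Camera axes: x right, y down, z forward; pixel columns grow to the right and rows downward; lengths in m; the calibration is good to about 2 mm. A picture is of the moment at which its call begins. There is no depth.
A pose or a line that the arm cannot do raises bot.IKError and nothing moves.
- bot.job_done(): hands the job in; it is judged then, once.
The state is a dict: "time": time; "joint_positions": joint angles; "qvel": joint speeds; "effort": joint torques, N m; "position": TCP position; "eef_rot": TCP orientation; "ft_force": force on the tool from outside, world axes, zero at the start; "ft_torque": the same for the moment, N m; "finger_gap": opening from 0.0 (shut) to 1.0 (fully open); "finger_force": force on a finger pad.
Only numpy, scipy, OpenCV 4.12 (cv2) and the standard library are available. Lean on these libraries where they do the work, as an engineer would, in place of code of your own. Each camera call takes 0.05 s, during which the arm holds its last target. There are 200 camera calls.

## Working session

There is one attempt and no reset: what is moved stays moved. The work goes in short steps, each a Python script; the robot and the scene stay as the last script left them, time stands still between calls to the robot, and variables do not carry over. Pictures are saved under pics/ and viewed, at most 10 in all, crops included, and the job is handed in when it is done.

```bash
mkdir -p pics && cat > h.py <<'E'
import numpy as np, cv2
from workcell import bot
def grab(n, fn=None):
    d=bot.get_image(n)
    if fn: cv2.imwrite('pics/'+fn, cv2.cvtColor(np.asarray(d['img']),cv2.COLOR_RGB2BGR))
    return d
def ray(d,u,v):
    K=np.array([[d['fx'],0,d['cx']],[0,d['fy'],d['cy']],[0,0,1.]])
    p=cv2.undistortPoints(np.array([[[u,v]]],float),K,np.array([d['k1'],0,0,0,0.]))[0,0]
    T=np.asarray(d['world_to_cam']); R=T[:3,:3]
    return -R.T@T[:3,3], R.T@np.array([p[0],p[1],1])
def onz(d,u,v,z):
    o,r=ray(d,u,v); return o+r*(z-o[2])/r[2]
def proj(d,P):
    K=np.array([[d['fx'],0,d['cx']],[0,d['fy'],d['cy']],[0,0,1.]]); T=np.asarray(d['world_to_cam'])
    return cv2.projectPoints(np.array(P,float).reshape(-1,1,3),cv2.Rodrigues(T[:3,:3])[0],T[:3,3],K,np.array([d['k1'],0,0,0,0.]))[0][:,0]
E
python3 - <<'E'
from h import *
import pickle
for n in ('top','scene'):
    d=grab(n,n+'.png'); pickle.dump(d,open(n+'.pkl','wb'))
    T=np.asarray(d['world_to_cam']); print(n,d['fx'],d['k1'],-T[:3,:3].T@T[:3,3])
E
```

```text
top 366.4712314351774 -0.001158708289983981 [ 0.37433991 -0.02875038  1.04768097]
scene 446.9582534293783 -0.10368195305374038 [1.12875116 0.63627728 0.84820714]
```

View pics/top.png

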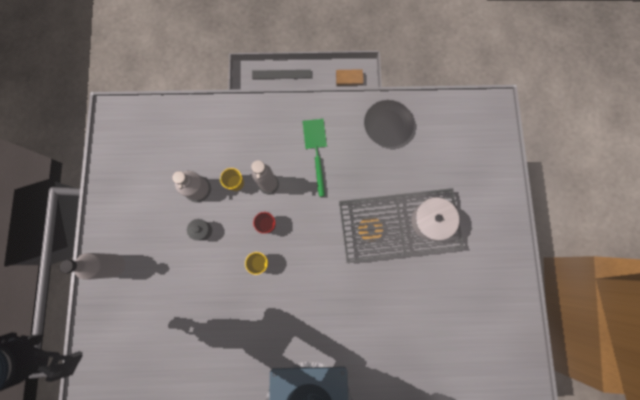

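View pics/scene.png

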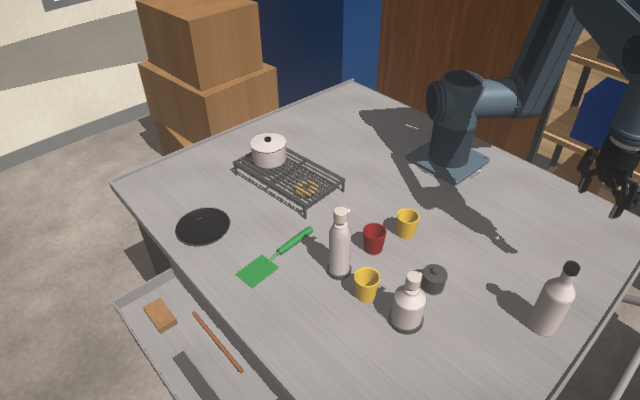

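The top view shows the candidates.
- **Cups:** the red one is at (264,222). Two yellow lookalikes are at (231,179) and (256,263).
- **Canisters:** the tall one has its cap at (258,167) and the squat one at (180,178). A dark-capped bottle at (80,266) is a distractor.
- **Vessels:** the red cup stands in front of the tall canister and the tin (199,229) in front of the squat one. So the red cup and the tall cap are the ones meant.
- **Grate:** the free half has its burner at (370,230).

Next I'll measure these and confirm with one crop.

```bash
python3 - <<'E'
from h import *
import pickle
from scipy.optimize import least_squares
D={n:pickle.load(open(n+'.pkl','rb')) for n in('top','scene')}
def mask(n,lo,hi,box):
    hsv=cv2.cvtColor(np.asarray(D[n]['img']),cv2.COLOR_RGB2HSV)
    m=cv2.inRange(hsv,lo,hi); b=np.zeros_like(m); x0,y0,x1,y1=box; b[y0:y1,x0:x1]=1
    m=m*b; ys,xs=np.nonzero(m); return m,(xs.mean(),ys.mean()),(xs.min(),ys.min(),xs.max(),ys.max()),len(xs)
# cup
for n,box in(('top',(245,205,285,240)),('scene',(355,215,390,260))):
    m,c,bb,k=mask(n,(0,110,40),(8,255,255),box); print('cup',n,c,bb,k, onz(D[n],*c,0.045 if n=='top' else .035))
m,c,bb,k=mask('top',(8,90,80),(35,255,255),(340,205,400,250)); print('burner top',c,bb,k,onz(D['top'],*c,.029), onz(D['top'],(bb[0]+bb[2])/2,(bb[1]+bb[3])/2,.029))
m,c,bb,k=mask('scene',(8,110,80),(35,255,255),(285,170,330,205)); print('burner sc',c,bb,k,onz(D['scene'],*c,.029))
for nm,n,uv,z in (('talltop','top',(258,167),.2),('talltop','scene',(342,211),.2),('squattop','top',(180,178),.15),('squattop','scene',(414,275),.15),('tin','top',(199,229),.05),('pot','top',(437,219),.12)):
    print(nm,n,onz(D[n],*uv,z).round(4))
a=np.asarray(D['top']['img'])[140:280,165:305]; b=np.asarray(D['scene']['img'])[195:335,325:465]
im=np.hstack([cv2.resize(q,(400,400),interpolation=cv2.INTER_CUBIC) for q in(a,b)])
cv2.imwrite('pics/crop.png',im[:,:,::-1])
E
```

```text
cup top (np.float64(265.76045627376425), np.float64(222.9467680608365)) (np.int64(254), np.int64(213), np.int64(275), np.int64(232)) 263 [0.48357168 0.10850415 0.045     ]
cup scene (np.float64(374.07806691449815), np.float64(237.33085501858736)) (np.int64(363), np.int64(223), np.int64(385), np.int64(254)) 538 [0.48472103 0.11023511 0.035     ]
burner top (np.float64(369.5139664804469), np.float64(229.15083798882682)) (np.int64(359), np.int64(219), np.int64(382), np.int64(238)) 179 [ 0.46224901 -0.17753755  0.029     ] [ 0.46400055 -0.18036429  0.029     ]
burner sc (np.float64(306.2358490566038), np.float64(187.54716981132074)) (np.int64(296), np.int64(180), np.int64(317), np.int64(195)) 106 [ 0.47495526 -0.17190847  0.029     ]
talltop top [0.6008 0.1066 0.2   ]
talltop scene [0.6072 0.1132 0.2   ]
squattop top [0.5895 0.3098 0.15  ]
squattop scene [0.5956 0.3145 0.15  ]
tin top [0.4702 0.289  0.05  ]
pot top [ 0.4767 -0.3374  0.12  ]
```

View pics/crop.png

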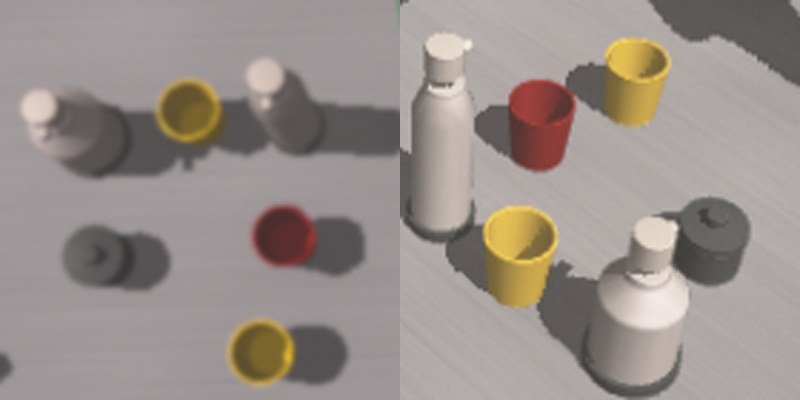

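The crop confirms the red cup at top-view pixel (264,222) is directly in front of the tall canister, whose cap is at (258,167). The tin stands before the squat canister. I'll go above the tall cap with the fingers shut and look from close by.

```bash
python3 - <<'E'
from h import *
import pickle
s=bot.state(); print(s['eef_rot'],s['time'])
down=[np.pi,0,0]
p=s['position']; bot.line_to([p[0],p[1],0.34],velocity=.25)
bot.clamp(20)
for y in (0,np.pi): print(bot.inverse_kinematics([.603,.11,.32],[np.pi,0,y]))
bot.move_pose([.57,.11,.34],down)
d=grab('wrist','w1.png'); pickle.dump(d,open('w1.pkl','wb')); s=bot.state(); print(s['position'],s['eef_rot'],s['time'])
for P in([.603,.11,.2],[.484,.11,.065],[.467,-.177,.029]): print(proj(d,P))
E
```

```text
[-3.13997261e+00 -3.31146558e-04  2.73880376e+00] 0.1
[-1.32686081e-03  3.33182242e-01  1.19502313e+00 -4.44089210e-16
  1.61338728e+00  1.56946947e+00]
[-1.32686081e-03  3.33182242e-01  1.19502313e+00  0.00000000e+00
  1.61338728e+00 -1.57212319e+00]
[0.56975881 0.11088439 0.34011154] [-3.14133121e+00 -8.75612637e-05  1.81424595e-03] 3.4667
[[317.64970348 152.87024487]]
[[317.4852386  218.69297927]]
[[490.27874715 220.67597507]]
```

View pics/w1.png

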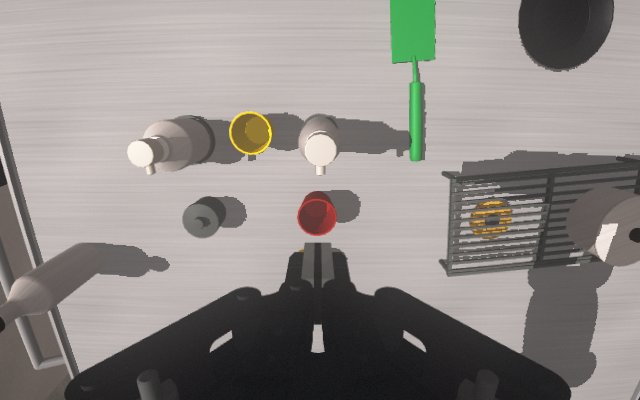

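The wrist view shows the tall cap near (319,148), the cup rim near (317,216) and the burner near (491,219), all within a few pixels of my predictions. I'll refine them from this image and press.

```bash
python3 - <<'E'
from h import *
import pickle
d=pickle.load(open('w1.pkl','rb')); im=np.asarray(d['img']); hsv=cv2.cvtColor(im,cv2.COLOR_RGB2HSV)
def cen(m,x0,y0,x1,y1):
    b=np.zeros_like(m); b[y0:y1,x0:x1]=m[y0:y1,x0:x1]
    c=max(cv2.findContours(b,cv2.RETR_EXTERNAL,cv2.CHAIN_APPROX_NONE)[0],key=cv2.contourArea); return cv2.minEnclosingCircle(c),cv2.boundingRect(c)
cup=cen(cv2.inRange(hsv,(0,110,40),(8,255,255))|cv2.inRange(hsv,(172,110,40),(180,255,255)),290,180,345,243); print('cup',cup)
bu=cen(cv2.morphologyEx(cv2.inRange(hsv,(8,110,80),(35,255,255)),cv2.MORPH_CLOSE,np.ones((9,9))),460,190,525,245); print('bu',bu,onz(d,*bu[0][0],.029))
cap=cen(cv2.inRange(im,(215,200,190),(255,255,255)),295,125,345,166); print('cap',cap,onz(d,*cap[0][0],.2))
# rim circle: lowest and side edges of the mask belong to rim (nearest camera)
x,y,w,h=cup[1]; print('rim near edge',onz(d,x+w/2,y+h,.065),'L/R',onz(d,x,216,.065),onz(d,x+w,216,.065))
E
```

```text
cup (((315.8385925292969, 213.44488525390625), 21.785812377929688), (297, 192, 40, 44))
bu (((490.5862121582031, 218.87930297851562), 21.783023834228516), (470, 201, 42, 38)) [ 0.47018704 -0.1769594   0.029     ]
cap (((318.5041809082031, 148.135986328125), 17.99582290649414), (302, 131, 34, 35)) [0.60755276 0.10919069 0.2       ]
rim near edge [0.45567275 0.11067972 0.065     ] L/R [0.48822746 0.14072886 0.065     ] [0.4883818  0.08075144 0.065     ]
```

```bash
python3 - <<'E'
from h import *
c=[.606,.110]
bot.line_to(c+[.24],velocity=.15)
f0=np.array(bot.state()['ft_force'])
print(bot.line_to(c+[.2085],velocity=.03,stop_force=14))
bot.pause(.2); s=bot.state(); print(s['position'],np.array(s['ft_force'])-f0)
E
```

```text
False
[0.60610281 0.11002242 0.20869967] [-0.34596281 -0.28694563 -0.19795681]
```

```bash
python3 - <<'E'
from h import *
s=bot.state();print(s['finger_gap'],s['ft_force'],s['time'])
a=np.asarray(grab('scene')['img'])[130:290,260:420]; b=np.asarray(grab('wrist')['img'])[60:260,220:420]
cv2.imwrite('pics/p1.png',np.hstack([cv2.resize(q,(400,400),interpolation=cv2.INTER_CUBIC) for q in(a,b)])[:,:,::-1])
E
```

```text
-0.002446195431609502 [0.22164348 0.06485805 0.09644341] 5.725
```

View pics/p1.png

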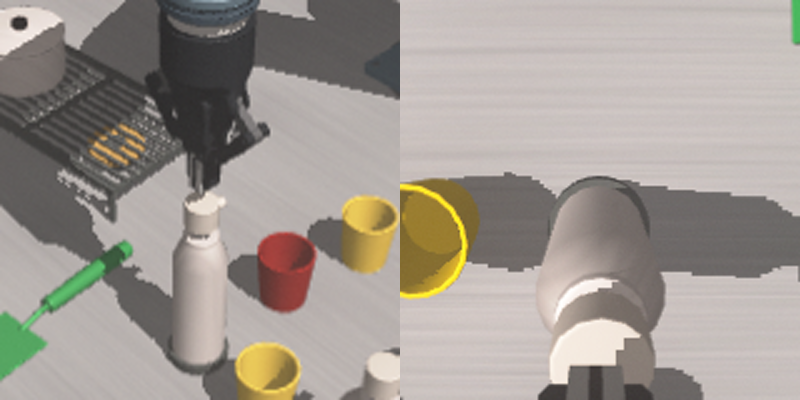

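The fingertips sit centred at the cap's top, but they are barely touching or just above it, and the force is about 0. I'll continue down slowly with a force stop.

```bash
python3 - <<'E'
from h import *
f0=np.array(bot.state()['ft_force'])
for z in np.arange(.2065,.185,-.002):
    r=bot.line_to([.606,.110,z],velocity=.03,stop_force=12)
    bot.pause(.1)
    s=bot.state(); f=(np.array(s['ft_force'])-f0)[2]; print(round(s['position'][2],4),round(f,2),r)
    if r or f>9: break
bot.pause(.2); s=bot.state(); print(s['position'],s['ft_force'],s['time'])
E
```

```text
0.2064 -0.85 False
0.2045 -0.02 False
0.2025 -0.52 False
0.2005 0.15 False
0.1985 -0.96 False
0.1965 -0.72 False
0.1945 -0.77 False
0.1925 -0.73 False
0.1904 -1.35 False
0.1888 0.88 False
0.1867 1.43 False
[0.60620565 0.11001327 0.18665213] [ 0.796915   -0.46605789  1.7783273 ] 9.875
```

```bash
python3 - <<'E'
from h import *
d=grab('scene'); print(proj(d,[[.606,.11,.2],[.606,.11,.168],[.606,.11,.187]]))
a=np.asarray(d['img'])[160:260,290:390]; b=np.asarray(grab('wrist')['img'])[60:260,220:420]
cv2.imwrite('pics/p2.png',np.hstack([cv2.resize(q,(400,400),interpolation=cv2.INTER_CUBIC) for q in(a,b)])[:,:,::-1])
E
```

```text
[[341.39938193 210.03902526]
 [341.11106083 220.75677671]
 [341.28105544 214.44684473]]
```

View pics/p2.png

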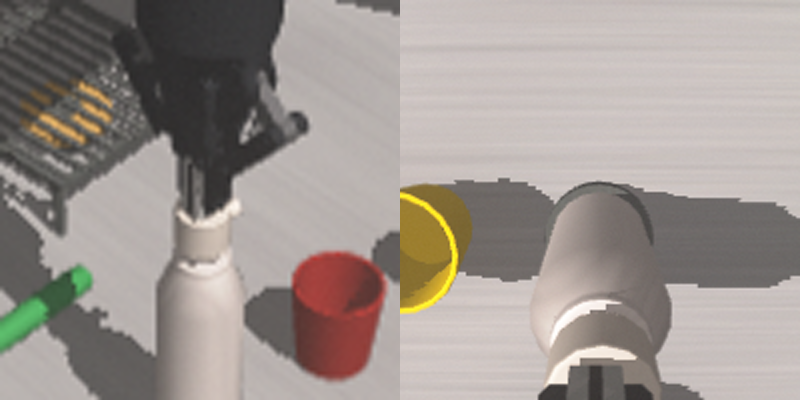

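The tips are now centred on the cap with contact just beginning (about 1.5 N), so I'll continue to the bottom of the stroke.

```bash
python3 - <<'E'
from h import *
for z in np.arange(.185,.172,-.0015):
    r=bot.line_to([.606,.110,z],velocity=.03,stop_force=12)
    bot.pause(.1)
    s=bot.state(); f=s['ft_force'][2]; print(round(s['position'][2],4),round(f,2),r)
    if r or f>11: break
bot.pause(.2); s=bot.state(); print(s['position'],s['ft_force'],s['time'])
E
```

```text
0.1851 3.16 False
0.1836 3.61 False
0.1822 4.98 False
0.1815 8.61 False
0.1813 14.86 False
[0.60628868 0.10999959 0.1813014 ] [-1.71291786  0.88897035 15.16646496] 11.925
```

The cap bottomed out: an 8 mm stroke with force rising from 1 to 5 N, then a hard stop at 15 N. Contact began at TCP z≈0.1895, so the shut tips are about 30 mm higher than the nominal 19 mm would put them. I'll release, then check this offset against the wrist image before going to the cup.

```bash
python3 - <<'E'
from h import *
import pickle
bot.line_to([.606,.110,.26],velocity=.12); bot.pause(.15)
print(bot.state()['ft_force'],bot.state()['eef_rot'])
d=pickle.load(open('w1.pkl','rb')); T=np.asarray(d['world_to_cam']); print('cam',-T[:3,:3].T@T[:3,3],'axis',T[2,:3])
for z in(.32,.33,.34,.35,.36): print(z,proj(d,[[.5698,.1109,z],[.5808,.1109,z]]).round(0).tolist())
bot.let_go()
bot.line_to([.486,.110,.20+.06],velocity=.2)
d=grab('wrist'); pickle.dump(d,open('w2.pkl','wb')); s=bot.state(); print(s['position'],s['finger_gap'],s['time'])
for P in([.486,.1107,.065],[.606,.11,.2]): print(proj(d,P))
im=np.hstack([np.asarray(d['img'])[:,120:520],np.asarray(grab('scene')['img'])[120:320,240:440].repeat(2,0).repeat(2,1)]); cv2.imwrite('pics/w2.png',im[:,:,::-1])
E
```

```text
[ 0.18417921 -0.09452047  0.4500138 ] [-3.14156738e+00  2.60138936e-03 -1.95329996e-05]
cam [0.64661979 0.11002159 0.49325614] axis [-2.98307327e-01  6.18715638e-04 -9.54469673e-01]
0.32 [[316.0, 235.0], [316.0, 219.0]]
0.33 [[316.0, 242.0], [316.0, 225.0]]
0.34 [[316.0, 250.0], [316.0, 232.0]]
0.35 [[316.0, 259.0], [316.0, 239.0]]
0.36 [[316.0, 268.0], [316.0, 248.0]]
[0.4872197  0.10988432 0.26018566] 1.0015453171118296 14.4833
[[316.21751171 175.32540893]]
[[316.2557565   37.80646701]]
```

View pics/w2.png

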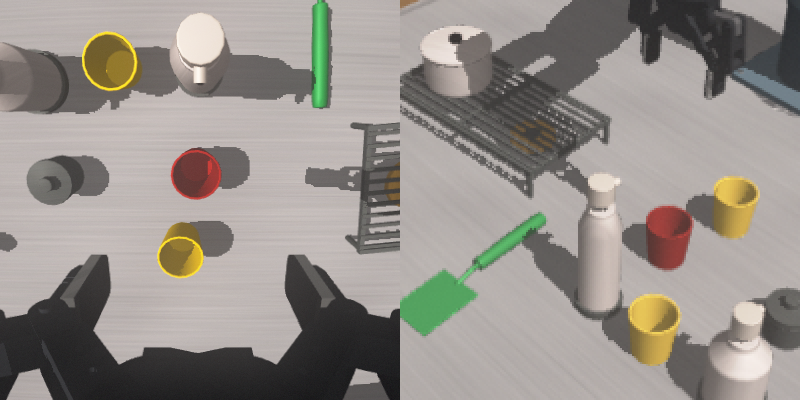

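Both the contact height and the wrist image put the shut tips about 10 mm above the reported TCP, i.e. roughly 30 mm short of nominal. The cup rim is where predicted, at (316,175), clear of its neighbours. So I'll grasp with the TCP at z≈0.006, which puts the tips near 0.02, using a force stop.

```bash
python3 - <<'E'
from h import *
print(bot.inverse_kinematics([.486,.1105,.006],[np.pi,0,0]))
bot.line_to([.486,.1105,.10],rot=[np.pi,0,0],velocity=.15)
r=bot.line_to([.486,.1105,.006],velocity=.07,stop_force=8); print(r,bot.state()['position'])
bot.clamp(30); bot.pause(.2)
s=bot.state(); print(s['position'],s['finger_gap'],s['finger_force'],s['ft_force'],s['time'])
d=grab('scene'); im=np.hstack([np.asarray(grab('wrist')['img'])[:,120:520],np.asarray(d['img'])[160:310,300:450]. repeat(3,0)[:400].repeat(3,1)[:,:400]]); cv2.imwrite('pics/g.png',im[:,:,::-1])
E
```

```text
[-6.17327314e-04  4.24191997e-01  1.91031842e+00 -4.44089210e-16
  8.07082233e-01  1.57017900e+00]
False [0.48640685 0.11050227 0.00642894]
[0.48644337 0.11060246 0.00655095] 0.6602487619116116 30.813651689936705 [-0.54568876  0.51018705  5.89171559] 17.825
```

View pics/g.png

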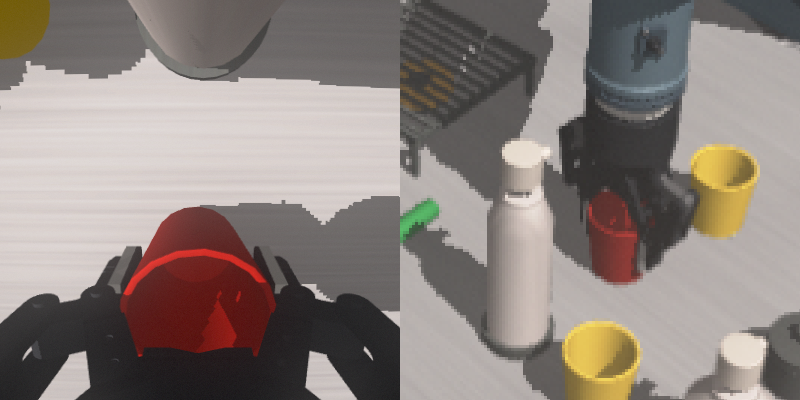

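The cup is gripped with a 56 mm gap, upright, and the tall cap is up. Next: lift, carry and lower onto the grate.

```bash
python3 - <<'E'
from h import *
x,y,z0=bot.state()['position']
bot.line_to([x,y,z0+.12],velocity=.1)
s=bot.state(); print(s['finger_gap'],s['finger_force'],s['ft_force'])
bot.line_to([.469,-.178,z0+.12],velocity=.15); bot.pause(.2)
bot.line_to([.469,-.178,z0+.062],velocity=.08)
f0=bot.state()['ft_force'][2]; 
r=bot.line_to([.469,-.178,z0+.049],velocity=.02,stop_force=5); bot.pause(.2)
s=bot.state(); print(r,s['position'],s['position'][2]-z0,s['ft_force'][2]-f0,s['finger_gap'],s['time'])
d=grab('scene'); im=np.hstack([np.asarray(grab('wrist')['img'])[:,120:520],np.asarray(d['img'])[110:260,220:370]. repeat(3,0)[:400].repeat(3,1)[:,:400]]); cv2.imwrite('pics/pl.png',im[:,:,::-1])
E
```

```text
0.6605471522772556 31.987925624570153 [ 0.46451163 -0.62000357 -1.39458214]
True [ 0.46889305 -0.17785688  0.05649016] 0.04993562286470092 5.797916112976729 0.6579279274723437 23.225
```

View pics/pl.png

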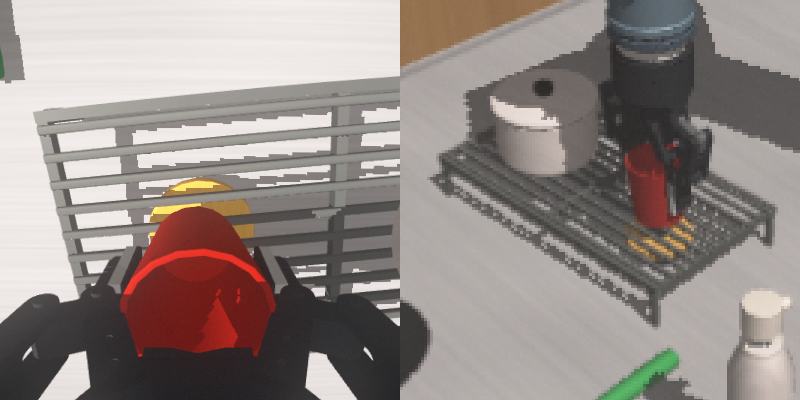

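Contact came at exactly 50 mm of rise, so the cup is standing on the bars. The burner's far edge shows at wrist pixel (~320,178), so I'll check the x offset before letting go.

```bash
python3 - <<'E'
from h import *
d=grab('wrist'); hsv=cv2.cvtColor(np.asarray(d['img']),cv2.COLOR_RGB2HSV)
m=cv2.inRange(hsv,(14,110,80),(35,255,255)); m[:160]=0;m[260:]=0; m[:,:240]=0; m[:,400:]=0
ys,xs=np.nonzero(m); print(xs.min(),xs.max(),ys.min(),ys.max())
print('far',onz(d,(xs.min()+xs.max())/2,ys.min(),.029))
for v in range(ys.min(),ys.max(),8):
    q=xs[ys==v]
    if len(q): print(v,onz(d,q.min(),v,.029)[:2].round(4),onz(d,q.max(),v,.029)[:2].round(4))
E
```

```text
269 373 178 250
far [ 0.50355335 -0.18076363  0.029     ]
178 [ 0.5036 -0.1771] [ 0.5036 -0.1862]
186 [ 0.4985 -0.1636] [ 0.4985 -0.198 ]
194 [ 0.4934 -0.1579] [ 0.4934 -0.1684]
202 [ 0.4882 -0.1858] [ 0.4883 -0.2083]
210 [ 0.4829 -0.1507] [ 0.483 -0.211]
218 [ 0.4775 -0.1491] [ 0.4776 -0.1574]
226 [ 0.4721 -0.2014] [ 0.4721 -0.2142]
234 [ 0.4665 -0.1473] [ 0.4666 -0.2145]
```

The burner centre works out to (0.4686, −0.181) against the cup at (0.469, −0.178), so I'll release and retreat.

```bash
python3 - <<'E'
from h import *
bot.let_go(); bot.pause(.2)
x,y,z=bot.state()['position']
bot.line_to([x,y,z+.05],velocity=.05)
bot.line_to([x,y,.30],velocity=.15); bot.pause(.3)
s=bot.state(); print(s['position'],s['ft_force'],s['time'])
d=grab('scene'); w=grab('wrist'); print(proj(w,[.469,-.178,.115]),proj(w,[.469,-.178,.05]))
im=np.hstack([np.asarray(w['img'])[:,120:520],cv2.resize(np.asarray(d['img'])[110:310,220:420],(400,400))]); cv2.imwrite('pics/end.png',im[:,:,::-1])
E
```

```text
[ 0.46802418 -0.17734835  0.29961296] [-0.35574513 -0.17423847  0.02774364] 26.875
[[317.65524719 175.12159519]] [[317.72342721 164.39921442]]
```

View pics/end.png

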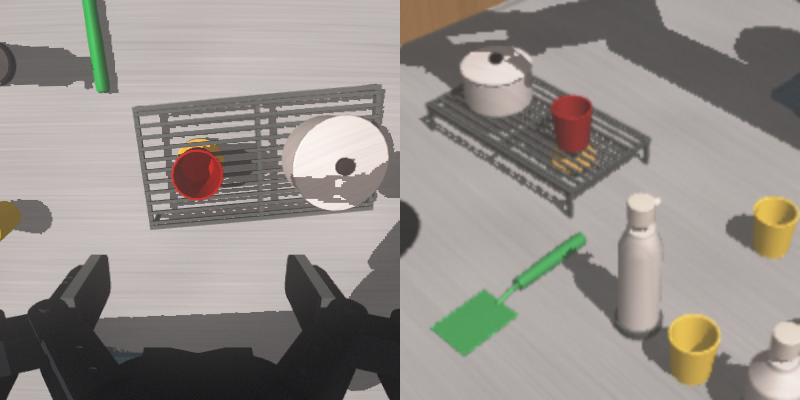

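The cup stands upright on the free half of the grate. Its rim is at wrist pixel (317,175), exactly as predicted. The gripper is clear, both caps are up, and the pot and spatula haven't moved.

```bash
python3 -c "
from workcell import bot
print(bot.job_done())"
```

```text
the job is handed in; nothing more can be done
None
```

The tall canister's cap was pressed fully and sprang back, the red cup now stands upright on the free half of the grate over the burner, and the job is handed in; no verdict was returned.

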